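# Open the dusting station and hold the sugar stencil over the cakes

## Robot

A 6-joint arm with a two-finger parallel gripper is mounted at the origin on a cart in front of the work surface, level with it; the furniture and walls round the work are solid. World frame = base frame: x ahead of the robot, y to its left, z up, the work surface at z = 0. Lengths are in m, angles in rad, forces in N, time in s.
With the tool pointing down it reaches from about 0.2 to 0.875 m from the base axis. Payload 3.4 kg.
Tool frame: the origin (TCP) lies midway between the tips of the shut fingers; the grasp point (between the pads) lies 19 mm behind it; z points along the fingers, y is the direction in which the jaws open and shut (so a half turn about z gives the same grasp; the last joint's range is limited). The gripper opens to 94 mm and grips with 3 to 60 N. Pads are 16 mm wide; open, the fingers measure 119 mm over their backs; the gripper's body (75 mm by 177 mm) begins 78 mm behind the grasp point.
Start: joints at [1.032, 0.276, 1.505, -0, 1.361, -0.121], TCP at [0.233, 0.526, 0.205] pointing down, gripper open.
Joint ranges: [-2.89, 2.89], [-0.75, 2.08], [0.22, 2.7], [-1.18, 4.32], [0.11, 2.71], [-2.7, 2.7]. Speed limits (rad/s): [2.57, 2.57, 3.14, 3.14, 3.14, 3.14].

## Interface

Orientations are given as a rotation vector (axis times angle).
In Python, from plant import bot gives the robot as it stands.
- The arm moves only by the tool servo_tool, never from a script. Its argument "moves" is a list that holds one entry, the list of rows, each a list of 7 numbers: the shift along the tool's x, y, z in mm, then the turn, a rotation vector about the tool's x, y, z in rad, then the finger opening in mm, from 0 to 94. In form: [[[dx, dy, dz, rx, ry, rz, grip], ...]]. A call has 1 to 10 rows; each row shifts and turns the commanded pose from where the row before left it, along the tool's axes as they then stand; what a row does not reach is not made up. A row lasts 1/10 s, in which the tool goes at most 50 mm and 8.59 degrees, less where a joint would pass 70% of its speed; a pose out of reach is approached as far as the arm can. A call with a gripper value outside its range is refused whole. The fingers move at their own pace and stop on an object; "force" is the grip in N (left out, the last holds). Time passes only in rows, so rows that do not move let the fingers close. It gives the time, the measured TCP pose, the force and the opening at its end, in the units of the state.
- bot.observe(): the state, without advancing time (a new reading comes with each control period).
- bot.capture(name): name is "scene" or "top"; returns the picture (420x560x3 uint8, red, green, blue); there is no depth.
- bot.get_calibration(name): a dict with "fov_y" (degrees; the focal length in pixels is half the picture's height over the tangent of half this angle, whatever the lens; pixels are square), "cx", "cy" (the principal point, pixels), "position" and "rotation" of the camera in the world. Camera axes: x right, y down, z forward; pixel columns grow to the right and rows downward; lengths in m; the calibration is good to about 2 mm. A picture is of the moment at which its call begins. get_calibration takes no time and is no camera call.
- bot.finish_job(): hands the job in, once; it reports no verdict.
Trained networks look in the newest picture that a camera, given by its name, has taken for a name from the list of things; names that differ only in an ending like _2 or _b are one class to them, and where a whole thing is asked for, a point or a joint stands for the part that bears it (a point fixed in the world has none). Each returns a list of dicts, best first, with "p" (0 to 1); they miss things now and then, are a little off and sometimes report something else, mostly with a low value. They report only what shows in the picture. A call takes as long as a camera call. They do not tell look-alikes from the thing itself.
- bot.find_in(camera, target): "centre" ([row, column] in pixels, amid what is visible of it).
- bot.pinpoint(camera, target): "centre" ([row, column] in pixels: a listed point, or the origin of a listed thing).
The state is a dict: "time_s": time; "joint_positions": joint angles; "dq": joint speeds; "tau": joint torques, N m; "tcp_pos": TCP position; "ee_rot": TCP orientation; "contact_force": force on the tool from outside, world axes, zero at the start; "wrist_torque": the same for the moment, N m; "grip_width": finger opening in m.
Only numpy, scipy, OpenCV 4.12 (cv2) and the standard library are available. Lean on these libraries where they do the work, as an engineer would, in place of code of your own. Each camera call takes 0.05 s, during which the arm holds its last target.

## Task

The two plain ring cakes in the white dusting station are to be sugared. Swing the station's clear cover open by its green handle, gently, all the way back onto its stop; then take the blue stencil by its yellow grip from its parking tray, carry it over the metal guard screen and hold it level about 15 mm above the two cakes, lined up with one opening centred over each cake, touching neither cakes nor station. Finish while still holding it there, motionless; do not push the cakes about, and leave the timer, tape roll and thermometer alone.

Things in the scene. Friction and masses are not known exactly. Their poses are not given: they have to be found in the camera images.
- station: White open box, fixed, 110 (x) x 218 (y) x 54 mm high, walls 4 mm, floor 12 mm thick; front wall (-x side) only 28 mm high. Origin: centre of its underside on the table; z up, +x towards the cover's hinge (away from the robot), y along the row of two cakes. Place and yaw vary; it may stand left or right of the screen.
- cover (a joint): Hinge angle of the station's clear flat cover with a steel frame (110 x 218 x 5 mm): 0 lying shut on the walls, grows as its front edge swings up and back, 1.9 rad is the open stop (leaning back past upright, 109 degrees). The hinge is stiff: the cover stays wherever it is left; about 1.5 N at the handle moves it. Starts shut or a little ajar.
- cover_handle (a point): Centre of the green handle bar, a round bar 14 mm thick and 34 mm long, parallel to the hinge (station y), 28 mm out from the cover's front edge in the plane of the cover and 138 mm from the hinge axis; 58 mm above the table when shut. Can be gripped across its 34 mm length (fingers on its two end faces), so that it turns between the fingers as the cover swings. It is joined to the cover by a stem 12 mm wide. Axes: as the cover's, y along the bar.
- cover_hinge (a point): Midpoint of the cover's hinge axis, at the top of the station's far wall, 58 mm above the table; the axis runs along the station's y. Fixed to the station.
- cakes_top (a point): Point midway between the two cakes at the height of their tops (46 mm above the table), above the station's centre; y runs from cake to cake, z up.
- cake_left: Plain ring cake, 81 x 80 x 34 mm, loose on the station's floor, 47 mm from the station's centre on its +y side. Origin: centre of its underside.
- cake_right: Plain ring cake, 83 x 83 x 34 mm, loose on the station's floor, 47 mm from the station's centre on its -y side. Origin: centre of its underside.
- stencil: Blue plate 80 (x) x 172 (y) x 4 mm with two round 54 mm openings with crossbars, centred 47 mm either side of the middle along y; from its middle stands a yellow grip block 40 (x) x 24 (y) mm whose top is 62 mm above the plate's underside. Origin: centre of the plate's underside; z up, y along the row of openings (it is the same either way round). Loose, about 0.1 kg (varies), lying flat in the parking tray.
- park_tray: Steel tray, fixed, 112 (x) x 206 (y) mm, floor 4 mm thick, rim 14 mm high. Origin: centre of its underside; y along its length. Stands on the other side of the screen from the station.
- screen_top (a point): Middle of the top edge of the fixed upright metal guard screen that stands between station and tray: 240 mm long (along its x), about 8 mm thick, top edge 85 mm above the table, two feet 40 mm wide. y is across the screen, z up.
- timer: White pocket timer 70 x 66 x 21 mm lying on the table, loose; leave alone. Origin: centre of its underside.
- tape_roll: Tan tape roll 103 x 101 x 25 mm lying flat, loose; leave alone. Origin: centre of its underside.
- probe: Thermometer with red head, 25 x 198 x 17 mm, lying, loose; leave alone. Origin: centre of its underside.
There are look-alikes about, which are no part of the job. Leave any purple look-alike of the cake_right alone.

How it is judged:
On the way, in this order (a step that is already met when the one before it is completed fails the run):
1. the cover is swung open onto its stop (value of joint cover above 1.8 rad), for 0.2 s.
2. the held stencil is carried over the guard screen, higher than its top edge (z of stencil in the frame of screen_top above 0 m and y of stencil in the frame of screen_top between -0.06 and 0.06 m and contact force between the fingers and stencil above 1 N), for 0.05 s.
At the end, for the whole second after the job is handed in: Stencil held by the fingers, still, 5-25 mm above the cake tops, centred within 12 mm, lined up within 0.14 rad, level within 0.1 rad, touching neither cakes nor station; cover open over 1.8 rad; cakes within 12 mm, timer, tape and thermometer within 30 mm of their starts (horizontal distance between stencil and cakes_top below 0.012 m and z of stencil in the frame of cakes_top between 0.005 and 0.025 m and angle between the y axis of stencil and the y axis of station, either way round below 0.14 rad and angle between stencil's own z axis and vertical below 0.1 rad and contact force between the fingers and stencil above 1 N and contact force between stencil and station below 0.05 N and contact force between stencil and cake_left below 0.05 N and contact force between stencil and cake_right below 0.05 N and distance of each of cake_left, cake_right from where it was at the start of the episode below 0.012 m and distance of each of timer, tape_roll, probe from where it was at the start of the episode below 0.03 m and linear speed of stencil below 0.02 m/s and value of joint cover above 1.8 rad); the arm keeps its last pose, push and grip.
It fails at once if the cover is slammed (turns faster than 3 rad/s) (velocity of joint cover above 3 rad/s or velocity of joint cover below -3 rad/s).
It fails at once if a cake is pushed more than 12 mm from its place (distance of any of cake_left, cake_right from where it was at the start of the episode above 0.012 m).
It fails at once if the stencil presses on a cake (over 1.5 N) (contact force between stencil and cake_left above 1.5 N or contact force between stencil and cake_right above 1.5 N).
It fails at once if the timer, tape roll or thermometer is moved more than 30 mm (distance of any of timer, tape_roll, probe from where it was at the start of the episode above 0.03 m).
It also fails if it takes over 59 s, if anything falls off the work surface, if the arm or the gripper's body presses on something with over 40 N, if the wrist force passes 120 N, or if a joint passes its speed limit or range.

## Working session

There is one attempt and no reset: what is moved stays moved. The work goes in short steps, Python scripts to look and compute and a tool call to move; the robot and the scene stay as the last step left them, time stands still between calls to the robot, and variables do not carry over. Pictures are saved under pics/ and viewed, and the job is handed in when it is done.

Besides the shell and the picture viewer there is one more tool, called after "Call:" by a JSON object that holds its "op" and its "data". servo_tool: Moves the arm, as the interface text tells. Its arguments: {"type":"object","properties":{"moves":{"type":"array","items":{"type":"array","items":{"type":"array","items":{"type":"number"}}}},"force":{"type":"number"}},"required":["moves"]}

```bash
ls; mkdir -p pics; python3 - <<'E'
from plant import bot
import cv2
for n in("scene","top"):
    im=bot.capture(n); cv2.imwrite(f"pics/{n}0.png",cv2.resize(im[:,:,::-1],(784,588)))
    print(n,bot.get_calibration(n))
print(bot.observe())
names=["station","cover_handle","cover_hinge","cakes_top","cake_left","cake_right","stencil","park_tray","screen_top","timer","tape_roll","probe"]
for n in("scene","top"):
    for t in names[:9]:
        print(n,t,[(round(d['p'],2),[round(float(v),1) for v in d['centre']]) for d in bot.pinpoint(n,t)[:4]])
E
```

```text
pics
scene {'fov_y': 47.496358612789656, 'cx': 268.42394016195044, 'cy': 201.5887019617533, 'position': array([-0.37686227, -0.75032375,  0.59222491]), 'rotation': array([-1.8009142 ,  0.94615994, -0.59683188])}
top {'fov_y': 49.50321794387127, 'cx': 276.4011947648914, 'cy': 213.06990090823064, 'position': array([ 0.41447771, -0.07401034,  1.29469275]), 'rotation': array([-2.12465636,  2.16362779, -0.14214479])}
{'time_s': 0.1, 'joint_positions': array([ 1.03199020e+00,  2.76512296e-01,  1.50596745e+00, -1.64034821e-05,
        1.36070195e+00, -1.20995203e-01]), 'dq': array([ 0.0017378 , -0.00056258, -0.00060672,  0.00127324, -0.00056243,
       -0.00121485]), 'tau': array([ 2.63499838e-03, -4.05459130e+01, -2.37781084e+01,  7.07425643e-02,
        2.99084745e-02, -3.70611599e-05]), 'tcp_pos': array([0.233065  , 0.52510703, 0.20471791]), 'ee_rot': array([-6.51423572e-01, -3.07280122e+00,  2.36924396e-03]), 'contact_force': array([-0.09463567, -0.57905198, -0.12302555]), 'wrist_torque': array([-0.02599087, -0.04827768,  0.01223787]), 'grip_width': 0.09416578013134186}
scene station [(0.89, [246.1, 302.4])]
scene cover_handle [(0.68, [227.6, 285.9]), (0.28, [207.6, 289.0])]
scene cover_hinge [(0.9, [222.1, 313.2])]
scene cakes_top [(0.91, [232.3, 301.6])]
scene cake_left [(0.89, [245.4, 287.8]), (0.64, [207.3, 289.6])]
scene cake_right [(0.73, [289.8, 337.8]), (0.65, [251.0, 315.9])]
scene stencil [(0.74, [216.2, 198.2])]
scene park_tray [(0.85, [211.0, 200.6]), (0.7, [228.4, 282.2])]
scene screen_top [(0.71, [204.1, 250.6])]
top station [(0.61, [239.3, 327.8])]
top cover_handle [(0.88, [265.5, 332.4]), (0.25, [240.2, 330.7])]
top cover_hinge []
top cakes_top []
top cake_left [(0.43, [241.3, 326.1])]
top cake_right [(0.77, [278.9, 389.7])]
top stencil [(0.84, [238.5, 198.3])]
top park_tray [(0.63, [238.3, 201.2])]
top screen_top [(0.9, [233.5, 266.7])]
```

View pics/scene0.png

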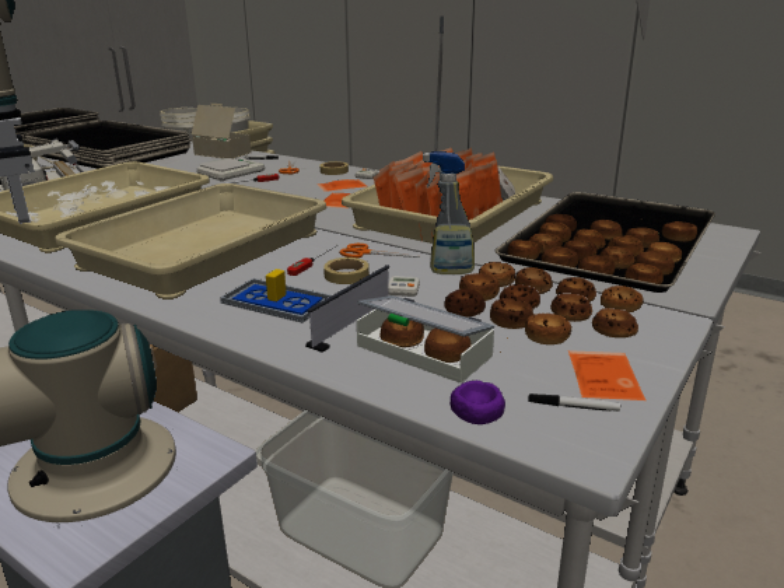

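View pics/top0.png

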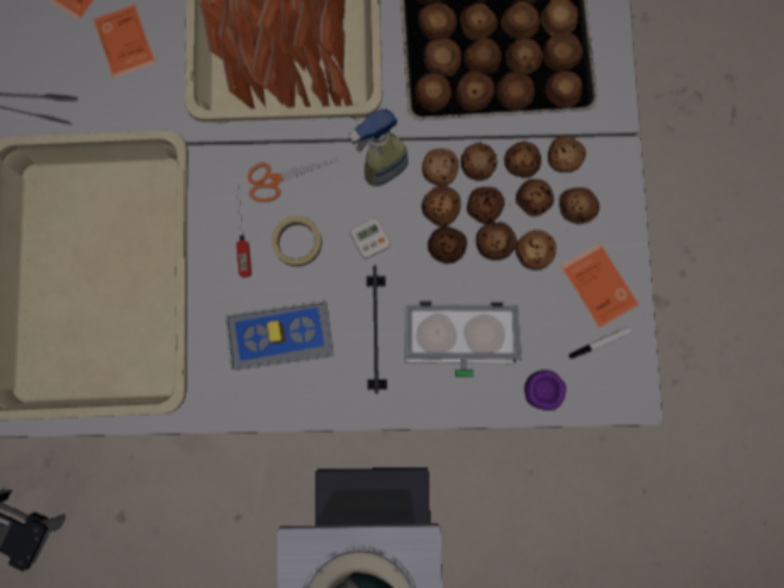

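The scene shows the cover slightly ajar, with the station at lower right (around 425,335) and the stencil at (275,300). In the top view the handle is at (464,373), the station is centred near (462,333), the screen is at x=376 and the stencil grip is at (275,331). Next I'll measure precisely.

```bash
cat > h.py <<'E'
import numpy as np, cv2
from scipy.spatial.transform import Rotation as R
from plant import bot
def cam(n):
    c=bot.get_calibration(n); f=210/np.tan(np.radians(c['fov_y'])/2)
    return f,c['cx'],c['cy'],np.array(c['position']),R.from_rotvec(c['rotation']).as_matrix()
def ray(n,rc):
    f,cx,cy,p,M=cam(n); d=M@np.array([(rc[1]-cx)/f,(rc[0]-cy)/f,1]); return p,d
def atz(n,rc,z):
    p,d=ray(n,rc); return p+d*(z-p[2])/d[2]
def proj(n,X):
    f,cx,cy,p,M=cam(n); q=M.T@(np.array(X)-p); return [cy+f*q[1]/q[2],cx+f*q[0]/q[2]]
def tri(a,b):
    A=[];B=[]
    for n,rc in (("scene",a),("top",b)):
        p,d=ray(n,rc); d=d/np.linalg.norm(d); P=np.eye(3)-np.outer(d,d); A.append(P);B.append(P@p)
    return np.linalg.lstsq(np.vstack(A),np.hstack(B),rcond=None)[0]
E
python3 - <<'E'
from h import *
np.set_printoptions(precision=4,suppress=True)
print("handle",tri([227.6,285.9],[265.5,332.4]))
print("stencil",tri([216.2,198.2],[238.5,198.3]),atz("top",[238.5,198.3],.004),atz("scene",[216.2,198.2],.004))
print("tray",atz("top",[238.3,201.2],0),atz("scene",[211,200.6],0))
print("screen",tri([204.1,250.6],[233.5,266.7]),atz("top",[233.5,266.7],.085))
print("station",atz("top",[239.3,327.8],0),atz("scene",[246.1,302.4],0))
print("hinge",atz("scene",[222.1,313.2],.058)); print("cakestop",atz("scene",[232.3,301.6],.046))
for n,b in (("top",(205,280,150,380)),("scene",(180,290,140,370))):
    im=bot.capture(n)[b[0]:b[1],b[2]:b[3]]
    s=3.4; cv2.imwrite(f"pics/{n}_crop.png",cv2.resize(im[:,:,::-1],None,fx=s,fy=s,interpolation=cv2.INTER_CUBIC))
E
```

```text
handle [ 0.4442 -0.2096  0.0954]
stencil [ 0.5319  0.1587 -0.0063] [0.529 0.159 0.004] [0.5178 0.1406 0.004 ]
tray [0.5298 0.1515 0.    ] [0.5546 0.1655 0.    ]
screen [ 0.5331 -0.039   0.08  ] [ 0.5318 -0.0382  0.085 ]
station [ 0.5203 -0.2092  0.    ] [ 0.5384 -0.1986  0.    ]
hinge [ 0.5702 -0.2102  0.058 ]
cakestop [ 0.5262 -0.2031  0.046 ]
```

View pics/top_crop.png

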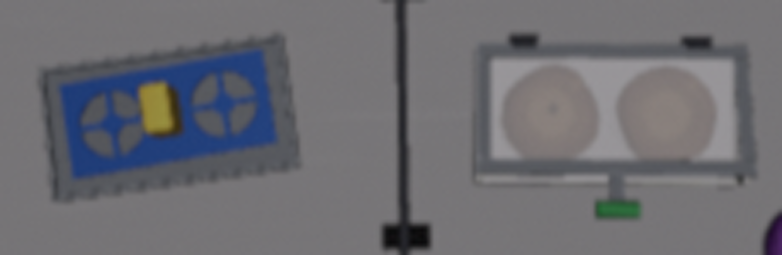

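View pics/scene_crop.png

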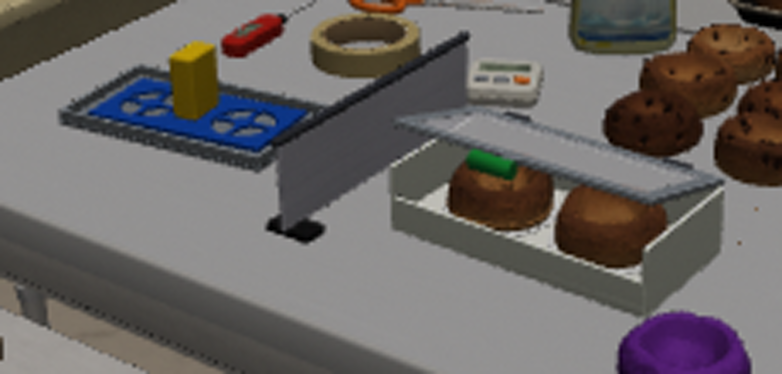

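```bash
cat > fit.py <<'E'
from h import *
from scipy.optimize import least_squares
np.set_printoptions(precision=4,suppress=True)
tp=lambda u,v:("top",[205+(v+.5)/3.4-.5,150+(u+.5)/3.4-.5])
sc=lambda u,v:("scene",[180+(v+.5)/3.4-.5,140+(u+.5)/3.4-.5])
def cov(q,x,y): # x= distance from hinge toward front
    return np.array([.055-x*np.cos(q),y,.058+x*np.sin(q)])
X,Y=.055,.109
obs=[(sc(391,197),(-X,Y,.028)),(sc(393,229),(-X,Y,0)),(sc(645,314),(-X,-Y,0)),(sc(643,249),(-X,-Y,.054)),(sc(718,247),(X,-Y,0)),
(sc(492,164),('c',.138,0)),(sc(395,118),('c',.11,Y)),(sc(474,108),('c',0,Y)),(sc(722,184),('c',0,-Y)),
(tp(478,46),('c',0,Y)),(tp(747,44),('c',0,-Y)),(tp(475,170),('c',.11,Y)),(tp(755,172),('c',.11,-Y)),(tp(617,209),('c',.138,0)),
(tp(475,184),(-X,Y,0.0)),(tp(742,183),(-X,-Y,0.0))]
def res(p):
    r=[]
    M=R.from_euler('z',p[2]).as_matrix()
    for (n,px),o in obs:
        L=cov(p[3],o[1],o[2]) if o[0]=='c' else np.array(o)
        r+=list(np.array(proj(n,M@L+[p[0],p[1],0]))-px)
    return np.array(r)
s=least_squares(res,[.525,-.205,0,.3],loss='soft_l1')
print("station",s.x); print(res(s.x).reshape(-1,2).round(1).tolist())
o2=[(tp(40,70),(-.056,.103)),(tp(283,36),(-.056,-.103)),]
P=lambda l,z:np.array([atz(*tp(*a),z)[:2] for a in l])
for nm,l,z in(("blue",[(60,84),(270,50),(278,142),(72,180)],.008),("tray",[(40,70),(283,36),(300,165),(55,200)],.014),("screen",[(402,0),(403,240)],.085)):
    p=P(l,z); print(nm,p.mean(0)); 
    if len(p)==4:
        e=(p[0]-p[1]+p[3]-p[2])/2; print(' yaw',np.arctan2(-e[0],e[1]),np.linalg.norm(e),np.linalg.norm((p[0]-p[3]+p[1]-p[2])/2))
    else: print(p)
print("griptop",P([(155,108)],.066), "openings",P([(111,124),(225,104)],.008))
E
python3 fit.py
```

```text
station [ 0.5208 -0.2085 -0.0226  0.2767]
[[-0.6, -0.7], [-0.3, -0.9], [1.2, -0.2], [-0.3, 1.2], [1.2, 0.7], [-0.5, -0.1], [0.5, -1.5], [-0.4, 0.1], [-1.3, 0.8], [-1.0, -0.6], [-0.1, 0.1], [0.7, 0.4], [0.5, 0.8], [-0.3, 0.4], [-0.4, -0.2], [0.3, -1.5]]
blue [0.5297 0.1544]
 yaw 0.1537550363849387 0.17565840826063533 0.07924515562104868
tray [0.5262 0.1538]
 yaw 0.12264091371891163 0.20417404840464087 0.10885123559841994
screen [ 0.5156 -0.0415]
[[ 0.6097 -0.0425]
 [ 0.4215 -0.0404]]
griptop [[0.5293 0.1562]] openings [[0.5221 0.2037]
 [0.537  0.1086]]
```

Call:
{"op": "servo_tool", "data": {"moves": [[[0,0,0,0,0,-0.132,94],[0,0,0,0,0,-0.132,94],[0,0,0,0,0,-0.132,94],[-14,-45,0,0,0,0,94],[-14,-45,0,0,0,0,94],[-14,-45,0,0,0,0,94],[-14,-45,0,0,0,0,94],[-14,-45,0,0,0,0,94],[-14,-45,0,0,0,0,94],[-14,-45,0,0,0,0,94]]], "force": 12}}

```text
time_s: 2.1
tcp_pos: [0.3246, 0.2069, 0.2057]
ee_rot: [0.033, 3.14, 0.001]
contact_force: [1.6, 0.0, -0.2]
grip_width: 0.0943
```

Call:
{"op": "servo_tool", "data": {"moves": [[[-13,-41,0,0,0,0,94],[-13,-41,0,0,0,0,94],[-13,-41,0,0,0,0,94],[-13,-41,0,0,0,0,94],[-13,-41,0,0,0,0,94],[-13,-41,0,0,0,0,94],[-13,-41,0,0,0,0,94],[-13,-41,0,0,0,0,94],[-13,-41,0,0,0,0,94],[0,0,0,0,0,0,94]]]}}

```text
time_s: 3.1
tcp_pos: [0.4352, -0.168, 0.2054]
ee_rot: [0.042, 3.14, -0.004]
contact_force: [0.3, 0.9, 0.2]
grip_width: 0.094
```

Call:
{"op": "servo_tool", "data": {"moves": [[[-9,-39,0,0,0,0,94],[0,0,30,0,0,0,94],[0,0,30,0,0,0,94],[0,0,10,0,0,0,94],[0,0,0,0,0,0,94]]]}}

```text
time_s: 3.6
tcp_pos: [0.4404, -0.2008, 0.1343]
ee_rot: [-0.033, -3.138, -0.003]
contact_force: [-0.3, -0.4, 0.3]
grip_width: 0.0939
```

```bash
python3 - <<'E'
from h import *
for n,b in (("top",(205,290,250,400)),("scene",(150,280,210,400))):
    im=bot.capture(n)[b[0]:b[1],b[2]:b[3]]
    cv2.imwrite(f"pics/{n}_1.png",cv2.resize(im[:,:,::-1],None,fx=4,fy=4,interpolation=cv2.INTER_CUBIC))
o=bot.observe();print(o['tcp_pos'],o['ee_rot'],o['joint_positions'])
E
```

```text
[ 0.44216081 -0.20198423  0.13642535] [ 3.31263202e-02  3.14009650e+00 -9.58415248e-04] [-5.71910743e-01  1.93947628e-01  1.79983966e+00  2.04817314e-04
  1.14636193e+00 -2.12169314e+00]
```

View pics/top_1.png

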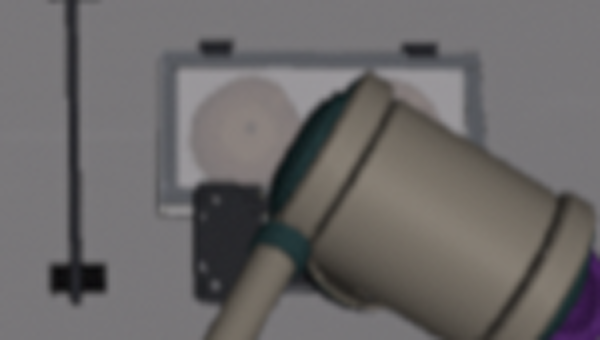

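View pics/scene_1.png

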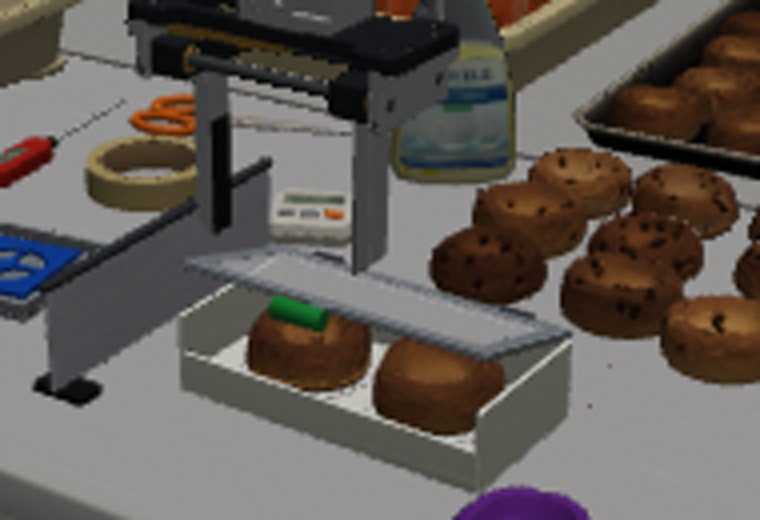

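Call:
{"op": "servo_tool", "data": {"moves": [[[0,-5,20,0,0,0,94],[0,0,20,0,0,0,94],[0,0,19,0,0,0,94],[0,0,0,0,0,0,94],[0,0,0,0,0,0,94]]]}}

```text
time_s: 4.2
tcp_pos: [0.4424, -0.2075, 0.0777]
ee_rot: [0.034, 3.14, -0.002]
contact_force: [0.1, 0.7, -0.7]
grip_width: 0.0942
```

```bash
python3 - <<'E'
from h import *
for n,b in (("scene",(150,280,210,400)),):
    im=bot.capture(n)[b[0]:b[1],b[2]:b[3]]
    cv2.imwrite(f"pics/{n}_2.png",cv2.resize(im[:,:,::-1],None,fx=4,fy=4,interpolation=cv2.INTER_CUBIC))
o=bot.observe();print(o['tcp_pos'],o['ee_rot'],o['contact_force'])
g=o['tcp_pos']+[0,0,.019]; r=proj("scene",g); print(r,[(r[1]-210)*4,(r[0]-150)*4])
E
```

```text
[ 0.44264636 -0.20769279  0.07805675] [ 3.36122618e-02  3.13880664e+00 -2.46625909e-03] [-0.18033054 -0.08080148  0.48109048]
[np.float64(227.0288148029582), np.float64(284.53320741926206)] [np.float64(298.1328296770482), np.float64(308.11525921183284)]
```

View pics/scene_2.png

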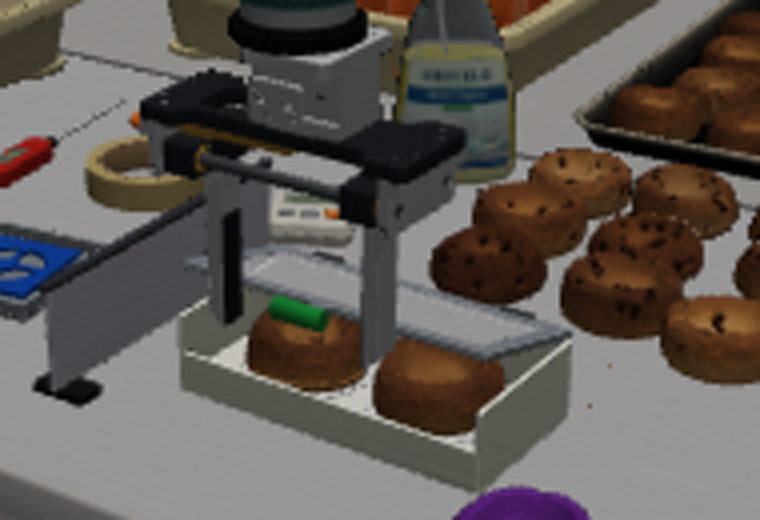

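The grasp point projects to crop pixel (298,308) and the handle's centre is at (298,312), so the two agree. I'm closing the fingers.

Call:
{"op": "servo_tool", "data": {"moves": [[[0,0,0,0,0,0,60],[0,0,0,0,0,0,40],[0,0,0,0,0,0,25],[0,0,0,0,0,0,25],[0,0,0,0,0,0,25],[0,0,0,0,0,0,25],[0,0,0,0,0,0,25]]], "force": 12}}

```text
time_s: 4.95
tcp_pos: [0.4414, -0.2071, 0.0764]
ee_rot: [-0.034, -3.141, -0.0]
contact_force: [-0.2, 0.2, 0.2]
grip_width: 0.0416
```

Call:
{"op": "servo_tool", "data": {"moves": [[[0,0,0,0,0,0,25],[0,0,0,0,0,0,25],[0,0,0,0,0,0,25]]]}}

```text
time_s: 5.25
tcp_pos: [0.4413, -0.2063, 0.0763]
ee_rot: [-0.035, -3.141, -0.003]
contact_force: [0.8, 3.2, -0.4]
grip_width: 0.0343
```

```bash
python3 - <<'E'
import numpy as np
# arc increments from cover angle .277 to 1.93, hinge x .5757
q=np.linspace(.277,1.92,28); x=.5757-.138*np.cos(q); z=.058+.138*np.sin(q)
for i in range(27): print(i,round(-1000*(x[i+1]-x[i]),1),round(-1000*(z[i+1]-z[i]),1))
print(x[9],z[9]-.019,x[18],z[18]-.019,x[-1],z[-1]-.019)
E
```

```text
0 -2.5 -8.0
1 -3.0 -7.8
2 -3.5 -7.6
3 -4.0 -7.4
4 -4.4 -7.2
5 -4.8 -6.9
6 -5.2 -6.6
7 -5.6 -6.2
8 -6.0 -5.9
9 -6.3 -5.5
10 -6.7 -5.1
11 -7.0 -4.7
12 -7.2 -4.3
13 -7.5 -3.8
14 -7.7 -3.4
15 -7.9 -2.9
16 -8.0 -2.4
17 -8.2 -1.9
18 -8.3 -1.4
19 -8.3 -0.9
20 -8.4 -0.4
21 -8.4 0.1
22 -8.4 0.6
23 -8.3 1.1
24 -8.2 1.6
25 -8.1 2.1
26 -8.0 2.6
0.48202535474882247 0.14033637469865426 0.5484915435383686 0.17429116710626572 0.6229166518588239 0.16867107536857487
```

Call:
{"op": "servo_tool", "data": {"moves": [[[-2.5,0,-8,0,0,0,25],[-3,0,-7.8,0,0,0,25],[-3.5,0,-7.6,0,0,0,25],[-4,0,-7.4,0,0,0,25],[-4.4,0,-7.2,0,0,0,25],[-4.8,0,-6.9,0,0,0,25],[-5.2,0,-6.6,0,0,0,25],[-5.6,0,-6.2,0,0,0,25],[-6,0,-5.9,0,0,0,25],[0,0,0,0,0,0,25]]]}}

```text
time_s: 6.25
tcp_pos: [0.4811, -0.2075, 0.1412]
ee_rot: [0.034, 3.141, 0.001]
contact_force: [-1.2, 5.8, 1.1]
grip_width: 0.034
```

Call:
{"op": "servo_tool", "data": {"moves": [[[-6.3,0,-5.5,0,0,0,25],[-6.7,0,-5.1,0,0,0,25],[-7,0,-4.7,0,0,0,25],[-7.2,0,-4.3,0,0,0,25],[-7.5,0,-3.8,0,0,0,25],[-7.7,0,-3.4,0,0,0,25],[-7.9,0,-2.9,0,0,0,25],[-8,0,-2.4,0,0,0,25],[-8.2,0,-1.9,0,0,0,25],[0,0,0,0,0,0,25]]]}}

```text
time_s: 7.25
tcp_pos: [0.549, -0.2093, 0.1754]
ee_rot: [0.034, 3.139, -0.0]
contact_force: [-0.2, 3.9, 1.2]
grip_width: 0.0339
```

Call:
{"op": "servo_tool", "data": {"moves": [[[-8.3,0,-1.4,0,0,0,25],[-8.3,0,-0.9,0,0,0,25],[-8.4,0,-0.4,0,0,0,25],[-8.4,0,0.1,0,0,0,25],[-8.4,0,0.6,0,0,0,25],[-8.3,0,1.1,0,0,0,25],[-8.2,0,1.6,0,0,0,25],[-6,0,1.5,0,0,0,25],[0,0,0,0,0,0,25]]]}}

```text
time_s: 8.15
tcp_pos: [0.6141, -0.2112, 0.1725]
ee_rot: [0.034, 3.137, -0.001]
contact_force: [1.4, 4.8, 5.4]
grip_width: 0.0338
```

```bash
python3 - <<'E'
from h import *
for n,b in (("scene",(110,250,230,400)),("top",(200,280,270,400))):
    im=bot.capture(n)[b[0]:b[1],b[2]:b[3]]
    cv2.imwrite(f"pics/{n}_3.png",cv2.resize(im[:,:,::-1],None,fx=4,fy=4,interpolation=cv2.INTER_CUBIC))
o=bot.observe();print(o['tcp_pos'],o['contact_force'])
E
```

```text
[ 0.61352187 -0.21114587  0.17267091] [2.42811091 4.69017873 5.9387303 ]
```

View pics/scene_3.png

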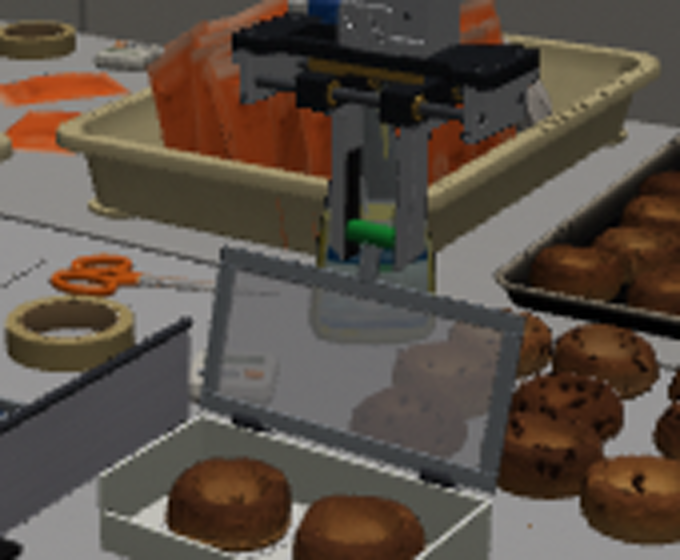

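Call:
{"op": "servo_tool", "data": {"moves": [[[-3,0,1,0,0,0,25],[-3,0,1,0,0,0,25],[0,0,0,0,0,0,25],[0,0,0,0,0,0,25]]]}}

```text
time_s: 8.65
tcp_pos: [0.6191, -0.2113, 0.1709]
ee_rot: [0.034, 3.137, -0.001]
contact_force: [1.7, 3.9, 4.6]
grip_width: 0.0339
```

Call:
{"op": "servo_tool", "data": {"moves": [[[-3,0,1.2,0,0,0,25],[-3,0,1.2,0,0,0,25],[0,0,0,0,0,0,25],[0,0,0,0,0,0,25]]]}}

```text
time_s: 9.05
tcp_pos: [0.6236, -0.2115, 0.1692]
ee_rot: [0.034, 3.14, -0.002]
contact_force: [-1.3, 4.2, 9.5]
grip_width: 0.0341
```

Call:
{"op": "servo_tool", "data": {"moves": [[[-3,0,1.2,0,0,0,25],[-2,0,0.8,0,0,0,25],[0,0,0,0,0,0,25],[0,0,0,0,0,0,25]]]}}

```text
time_s: 9.45
tcp_pos: [0.6259, -0.2115, 0.1679]
ee_rot: [-0.034, -3.138, 0.002]
contact_force: [-7.6, 4.0, 14.4]
grip_width: 0.0336
```

```bash
python3 - <<'E'
from h import *
for n,b in (("scene",(110,250,230,400)),("top",(200,280,250,400))):
    im=bot.capture(n)[b[0]:b[1],b[2]:b[3]]
    cv2.imwrite(f"pics/{n}_4.png",cv2.resize(im[:,:,::-1],None,fx=4,fy=4,interpolation=cv2.INTER_CUBIC))
o=bot.observe();print(o['tcp_pos'],o['contact_force'])
E
```

```text
[ 0.6258951  -0.21149158  0.16788936] [-6.47328146  5.30228487 15.46529338]
```

View pics/scene_4.png

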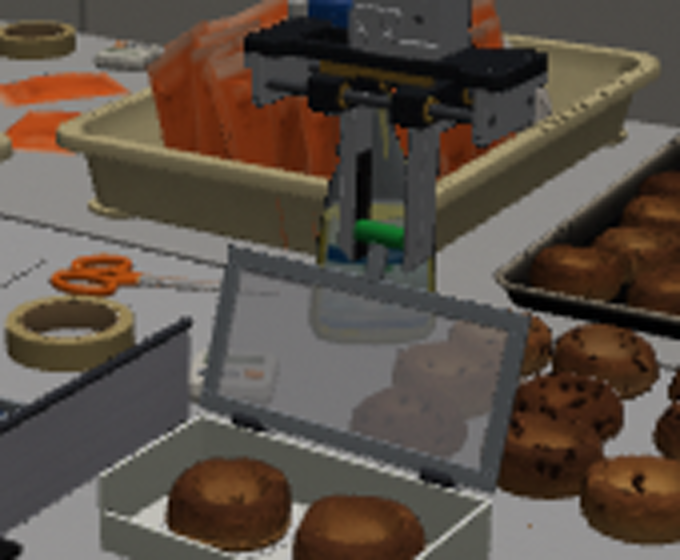

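Call:
{"op": "servo_tool", "data": {"moves": [[[3,0,-1,0,0,0,60],[0,0,0,0,0,0,94],[0,0,0,0,0,0,94],[0,0,0,0,0,0,94],[0,0,-20,0,0,0,94],[0,0,-30,0,0,0,94],[0,0,-20,0,0,0,94],[0,0,0,0,0,0,94]]]}}

```text
time_s: 10.35
tcp_pos: [0.627, -0.2122, 0.2394]
ee_rot: [0.034, 3.136, -0.005]
contact_force: [-0.3, -1.0, 0.2]
grip_width: 0.093
```

Call:
{"op": "servo_tool", "data": {"moves": [[[13,46,0,0,0,0,94],[13,46,0,0,0,0,94],[13,46,0,0,0,0,94],[13,46,0,0,0,0,94],[13,46,0,0,0,0,94],[13,46,0,0,0,0,94],[13,46,0,0,0,0,94],[13,46,0,0,0,-0.088,94],[0,0,0,0,0,-0.089,94],[0,0,0,0,0,0,94]]]}}

```text
time_s: 11.35
tcp_pos: [0.5281, 0.1602, 0.2349]
ee_rot: [0.248, -3.13, 0.001]
contact_force: [-0.3, 0.8, -0.5]
grip_width: 0.0944
```

```bash
python3 - <<'E'
from h import *
for n,b in (("scene",(130,290,140,370)),("top",(190,280,150,380))):
    im=bot.capture(n)[b[0]:b[1],b[2]:b[3]]
    cv2.imwrite(f"pics/{n}_5.png",cv2.resize(im[:,:,::-1],None,fx=3.4,fy=3.4,interpolation=cv2.INTER_CUBIC))
o=bot.observe();print(o['tcp_pos'],o['ee_rot'],o['joint_positions'])
for n in("scene","top"):
    for t in ["station","cover_handle","cover_hinge","cakes_top"]:
        print(n,t,[(round(d['p'],2),[round(float(v),1) for v in d['centre']]) for d in bot.pinpoint(n,t)[:3]])
E
```

```text
[0.52896896 0.15860577 0.23535233] [ 2.40534084e-01 -3.13088865e+00  1.13397411e-03] [ 1.65724198e-01  2.27050566e-01  1.49866295e+00 -5.94955881e-04
  1.41741528e+00 -1.55833182e+00]
scene station [(0.63, [252.5, 301.7])]
scene cover_handle [(0.65, [166.4, 324.1])]
scene cover_hinge [(0.69, [221.9, 314.3])]
scene cakes_top [(0.96, [234.8, 300.8]), (0.71, [184.5, 224.4]), (0.6, [166.5, 324.5])]
top station [(0.74, [240.8, 324.7])]
top cover_handle [(0.64, [191.5, 336.3])]
top cover_hinge [(0.91, [219.4, 330.0])]
top cakes_top [(0.89, [239.7, 328.6])]
```

View pics/scene_5.png

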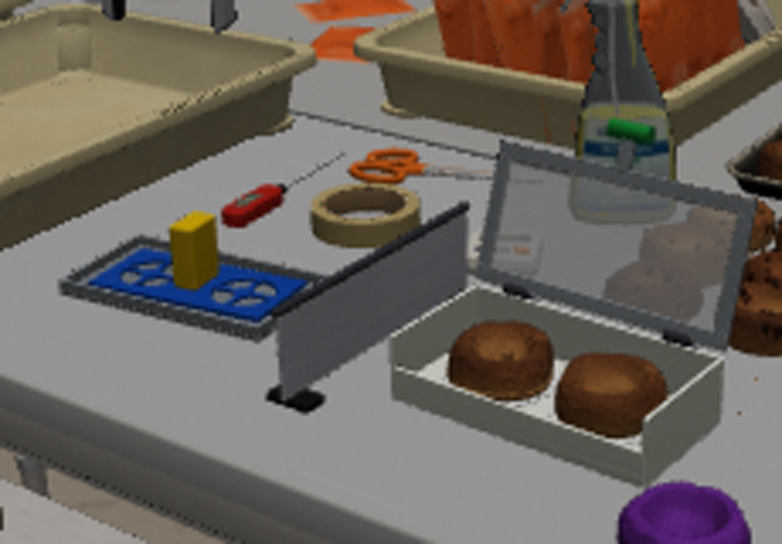

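View pics/top_5.png

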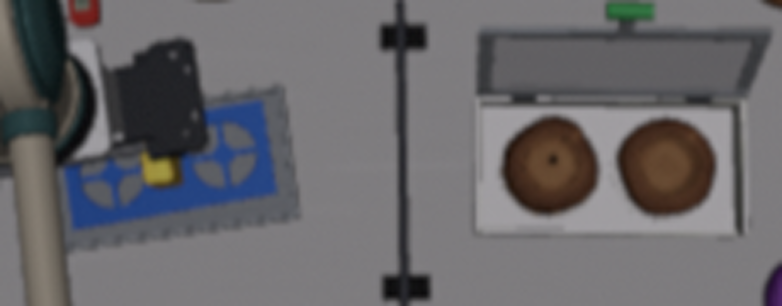

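```bash
cat > fit2.py <<'E'
from h import *
from scipy.optimize import least_squares
np.set_printoptions(precision=4,suppress=True)
tp=lambda u,v:("top",[190+(v+.5)/3.4-.5,150+(u+.5)/3.4-.5])
sc=lambda u,v:("scene",[130+(v+.5)/3.4-.5,140+(u+.5)/3.4-.5])
def cov(q,x,y): return np.array([.055-x*np.cos(q),y,.058+x*np.sin(q)])
X,Y=.055,.109
obs=[(sc(391,367),(-X,Y,.028)),(sc(393,398),(-X,Y,0)),(sc(645,484),(-X,-Y,0)),(sc(643,418),(-X,-Y,.054)),(sc(718,416),(X,-Y,0)),(sc(722,353),(X,-Y,.054)),(sc(470,287),(X,Y,.054)),
(sc(631,129),('c',.138,0)),(sc(503,142),('c',.11,Y)),(sc(755,203),('c',.11,-Y)),
(tp(630,12),('c',.138,0)),(tp(480,32),('c',.11,Y)),(tp(770,32),('c',.11,-Y)),
(tp(475,236),(-X,Y,0.0)),(tp(742,236),(-X,-Y,0.0)),(tp(476,98),(X,Y,.054)),(tp(747,98),(X,-Y,.054)),
(("scene",[221.9,314.3]),(X,0,.058)),(("scene",[234.8,300.8]),(0,0,.046)),(("top",[219.4,330.0]),(X,0,.058)),(("top",[239.7,328.6]),(0,0,.046))]
def res(p):
    r=[]
    M=R.from_euler('z',p[2]).as_matrix()
    for (n,px),o in obs:
        L=cov(p[3],o[1],o[2]) if o[0]=='c' else np.array(o)
        r+=list(np.array(proj(n,M@L+[p[0],p[1],0]))-px)
    return np.array(r)
s=least_squares(res,[.525,-.205,0,1.9],loss='soft_l1')
print("station",s.x); print(res(s.x).reshape(-1,2).round(1).tolist())
for k in("top","scene"):
    idx=[i for i,o in enumerate(obs) if o[0][0]==k]
    f=lambda p:res(p).reshape(-1,2)[idx].ravel()
    print(k,least_squares(f,s.x,loss='soft_l1').x)
c=[atz(*tp(u,v),.044) for u,v in((550,165),(667,165))]; print("cakes top",c,(c[0]+c[1])/2)
c=[atz(*sc(u,v),.044) for u,v in((501,343),(612,375))]; print("cakes scene",c,(c[0]+c[1])/2)
E
python3 fit2.py
```

```text
station [ 0.518  -0.209  -0.0198  1.9084]
[[-0.1, -1.2], [0.6, -1.5], [1.7, -0.5], [0.6, 0.9], [1.9, 0.4], [0.9, 0.4], [-1.2, 0.7], [0.5, -0.8], [-0.6, -1.3], [-1.1, 0.2], [-0.1, 0.0], [-0.4, -0.3], [-0.4, 1.0], [0.4, 0.1], [0.6, -1.2], [-0.0, 0.1], [0.1, -0.1], [-0.2, -0.6], [-0.6, 1.1], [-1.1, -0.4], [-1.0, 0.9]]
top [ 0.5175 -0.209  -0.0171  1.9066]
scene [ 0.5197 -0.2077 -0.016   1.9551]
cakes top [array([ 0.5206, -0.1597,  0.044 ]), array([ 0.5189, -0.2542,  0.044 ])] [ 0.5198 -0.2069  0.044 ]
cakes scene [array([ 0.5176, -0.1655,  0.044 ]), array([ 0.5192, -0.2582,  0.044 ])] [ 0.5184 -0.2118  0.044 ]
```

```bash
python3 - <<'E'
from h import *
print(proj("scene",[.6259,-.2115,.187]),"obs scene",[130+129.5/3.4-.5,140+631.5/3.4-.5])
print(proj("top",[.6259,-.2115,.187]),"obs top",[190+12.5/3.4-.5,150+630.5/3.4-.5])
print(tri([130+129.5/3.4-.5,140+631.5/3.4-.5],[190+12.5/3.4-.5,150+630.5/3.4-.5]))
o=bot.observe();print(o['tcp_pos'],o['ee_rot'])
# gripper in the top picture: finger midpoint at height? 
for z in(.0,.019,.09): print(z,proj("top",o['tcp_pos']+[0,0,z]),proj("scene",o['tcp_pos']+[0,0,z]))
E
```

```text
[np.float64(167.79485416455543), np.float64(325.9695573444423)] obs scene [167.58823529411765, 325.2352941176471]
[np.float64(190.31715339398355), np.float64(335.0048150397538)] obs top [193.1764705882353, 334.94117647058823]
[ 0.61895358 -0.21181131  0.18945597]
[0.52942925 0.15846285 0.23645707] [-2.41420126e-01  3.13221269e+00  1.54396413e-04]
0.0 [np.float64(229.84763379687973), np.float64(180.69075546304566)] [np.float64(136.16450707203828), np.float64(189.8302562584583)]
0.019 [np.float64(228.98742527620578), np.float64(178.88854840034892)] [np.float64(129.3646660521606), np.float64(189.25054284729111)]
0.09 [np.float64(225.47964320875118), np.float64(171.53945865706814)] [np.float64(103.22965769115056), np.float64(187.02242974824168)]
```

Call:
{"op": "servo_tool", "data": {"moves": [[[0,-2.5,36,0,0,0,70],[0,0,40,0,0,0,70],[0,0,40,0,0,0,70],[0,0,40,0,0,0,70],[0,0,30,0,0,0,70],[0,0,20,0,0,0,70],[0,0,0,0,0,0,70],[0,0,0,0,0,0,70]]]}}

```text
time_s: 12.65
tcp_pos: [0.53, 0.1565, 0.0308]
ee_rot: [-0.243, 3.132, 0.0]
contact_force: [-0.0, -0.0, 0.3]
grip_width: 0.07
```

```bash
python3 - <<'E'
from h import *
for n,b in (("scene",(130,250,140,300)),):
    im=bot.capture(n)[b[0]:b[1],b[2]:b[3]]
    cv2.imwrite(f"pics/{n}_6.png",cv2.resize(im[:,:,::-1],None,fx=4,fy=4,interpolation=cv2.INTER_CUBIC))
o=bot.observe();print(o['tcp_pos'],o['ee_rot'],o['contact_force'])
E
```

```text
[0.5307301  0.15665337 0.03153651] [-2.43017535e-01  3.13011779e+00  3.69210984e-04] [0.06362687 0.21823871 0.18373513]
```

View pics/scene_6.png

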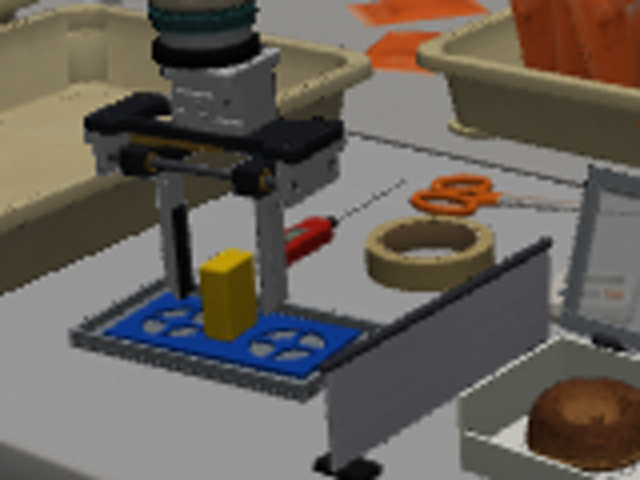

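```bash
python3 - <<'E'
from h import *
print(atz("scene",[130+260.5/4-.5,140+229/4-.5],.066))
o=bot.observe();t=o['tcp_pos']; M=R.from_rotvec(o['ee_rot']).as_matrix(); print(M.round(3))
im=bot.capture("scene").copy()
im=im[130:250,140:300]; im=cv2.resize(im[:,:,::-1],None,fx=5,fy=5,interpolation=cv2.INTER_CUBIC)
def dr(P,c):
    r=proj("scene",P); cv2.circle(im,(int((r[1]-140+.5)*5),int((r[0]-130+.5)*5)),3,c,-1)
for s in(-1,1):
  for x in(-.008,.008):
    for z in (0,-.03): dr(t+M@[x,s*.035,z],(0,0,255))
for a in(-.02,.02):
  for b in(-.012,.012):
    for z in(.066,.008): 
      p=np.array([.5295,.156,0])+M@[a,b,0]; p[2]=z; dr(p,(255,255,0))
cv2.imwrite("pics/ov.png",im)
E
```

```text
[0.52796862 0.14927744 0.066     ]
[[-0.988 -0.154  0.002]
 [-0.154  0.988  0.   ]
 [-0.002  0.    -1.   ]]
```

View pics/ov.png

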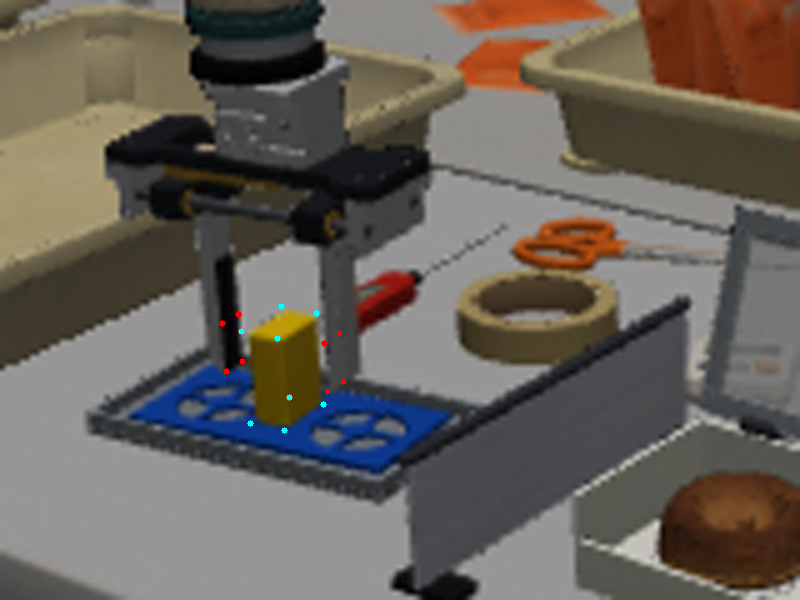

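Call:
{"op": "servo_tool", "data": {"moves": [[[0,-2,0,0,0,0,40],[0,0,0,0,0,0,15],[0,0,0,0,0,0,15],[0,0,0,0,0,0,15],[0,0,0,0,0,0,15],[0,0,0,0,0,0,15],[0,0,0,0,0,0,15],[0,0,0,0,0,0,15]]], "force": 25}}

```text
time_s: 13.55
tcp_pos: [0.5299, 0.1547, 0.0305]
ee_rot: [0.244, -3.132, -0.0]
contact_force: [0.5, -0.4, 0.9]
grip_width: 0.024
```

Call:
{"op": "servo_tool", "data": {"moves": [[[0,0,0,0,0,0,15],[0,0,-10,0,0,0,15],[0,0,-25,0,0,0,15],[0,0,-30,0,0,0,15],[0,0,-30,0,0,0,15],[0,0,-30,0,0,0,15],[0,0,-15,0,0,0,15],[0,0,0,0,0,0,15],[0,0,0,0,0,0,15]]]}}

```text
time_s: 14.45
tcp_pos: [0.5295, 0.1545, 0.1704]
ee_rot: [0.244, -3.132, 0.0]
contact_force: [-0.2, 0.7, -0.9]
grip_width: 0.0238
```

```bash
python3 - <<'E'
from h import *
for n,b in (("scene",(90,250,140,340)),("top",(190,280,150,340))):
    im=bot.capture(n)[b[0]:b[1],b[2]:b[3]]
    cv2.imwrite(f"pics/{n}_7.png",cv2.resize(im[:,:,::-1],None,fx=4,fy=4,interpolation=cv2.INTER_CUBIC))
o=bot.observe();print(o['tcp_pos'],o['ee_rot'],o['contact_force'],o['grip_width'])
print(proj("scene",o['tcp_pos']-[0,0,.0225]))
E
```

```text
[0.52889233 0.15438693 0.16921696] [ 2.43290684e-01 -3.12959478e+00  2.73006606e-04] [-0.20820521  0.77314631 -1.52814273] 0.023442325891984295
[np.float64(167.5509824149438), np.float64(193.4122588460158)]
```

View pics/scene_7.png

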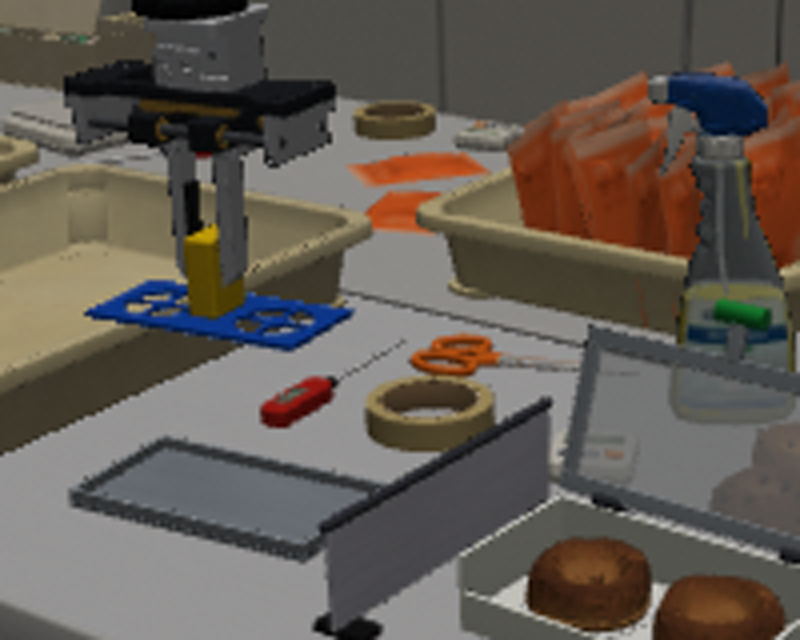

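View pics/top_7.png

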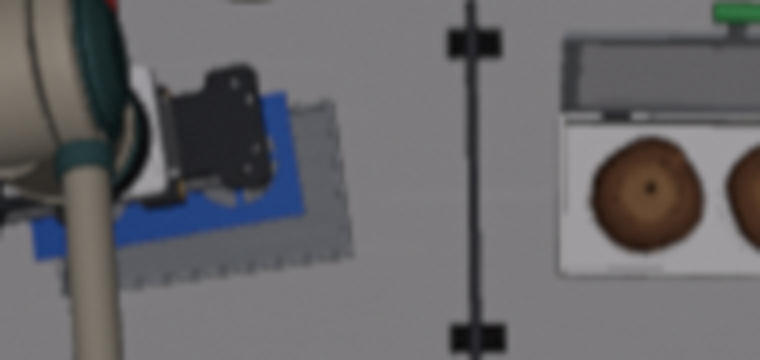

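```bash
python3 - <<'E'
from h import *
np.set_printoptions(precision=4,suppress=True)
z=.170-.0225
S=lambda u,v:atz("scene",[90+(v+.5)/4-.5,140+(u+.5)/4-.5],z)
T=lambda u,v:atz("top",[190+(v+.5)/4-.5,150+(u+.5)/4-.5],z)
s=[S(85,312),S(130,280),S(353,311),S(293,349)]; print(*s); print("mean",np.mean(s,0))
t=[T(37,262),T(285,92),T(305,213)]; print(*t); print("mid of diag",(t[0]+t[1])/2, "len",np.linalg.norm(t[0]-t[2]),np.linalg.norm(t[1]-t[2]))
d=t[0]-t[2]; print(np.arctan2(-d[0],d[1]))
d=s[0]-s[3]; print(np.arctan2(-d[0],d[1]), np.linalg.norm(d))
E
```

```text
[0.4774 0.2299 0.1475] [0.5446 0.2543 0.1475] [0.5805 0.0721 0.1475] [0.501  0.0577 0.1475]
mean [0.5258 0.1535 0.1475]
[0.4761 0.2323 0.1475] [0.5813 0.076  0.1475] [0.5039 0.0634 0.1475]
mid of diag [0.5287 0.1541 0.1475] len 0.17116688011942988 0.07837846495638623
0.16306619688464727
0.13606725893111368 0.17386924840653173
```

Call:
{"op": "servo_tool", "data": {"moves": [[[0,0,0,0,0,0.06,15],[0,0,0,0,0,0.06,15],[0,0,0,0,0,0.054,15],[0,-12,0,0,0,0,15],[0,-24,0,0,0,0,15],[0,-30,0,0,0,0,15],[0,-30,0,0,0,0,15],[0,-30,0,0,0,0,15],[0,-30,0,0,0,0,15],[0,-30,0,0,0,0,15]]]}}

```text
time_s: 15.55
tcp_pos: [0.5254, -0.0333, 0.1696]
ee_rot: [-0.028, -3.14, 0.0]
contact_force: [0.4, 0.5, -1.2]
grip_width: 0.024
```

Call:
{"op": "servo_tool", "data": {"moves": [[[0,-30,0,0,0,0,15],[0,-30,0,0,0,0,15],[0,-30,0,0,0,0,15],[0,-30,0,0,0,0,15],[0,-25,0,0,0,0,15],[0,-15,0,0,0,0,15],[0,-10,0,0,0,0,15],[0,0,0,0,0,0,15],[0,0,0,0,0,0,15],[0,0,0,0,0,0,15]]]}}

```text
time_s: 16.55
tcp_pos: [0.5231, -0.2003, 0.1704]
ee_rot: [-0.028, -3.141, -0.001]
contact_force: [0.1, -0.5, -1.5]
grip_width: 0.0236
```

```bash
python3 - <<'E'
from h import *
for n,b in (("scene",(110,270,210,400)),("top",(190,280,230,400))):
    im=bot.capture(n)[b[0]:b[1],b[2]:b[3]]
    cv2.imwrite(f"pics/{n}_8.png",cv2.resize(im[:,:,::-1],None,fx=4,fy=3.75 if 0 else 4,interpolation=cv2.INTER_CUBIC)[:600])
o=bot.observe();print(o['tcp_pos'],o['ee_rot'],o['contact_force'],o['grip_width'])
M=R.from_rotvec(o['ee_rot']).as_matrix(); print(M.round(3))
E
```

```text
[ 0.52324361 -0.2003131   0.1705174 ] [2.73000741e-02 3.14142883e+00 5.76597991e-04] [ 0.35696562  1.21572222 -0.73533223] 0.023862177160959255
[[-1.     0.017  0.   ]
 [ 0.017  1.     0.   ]
 [-0.     0.    -1.   ]]
```

View pics/scene_8.png

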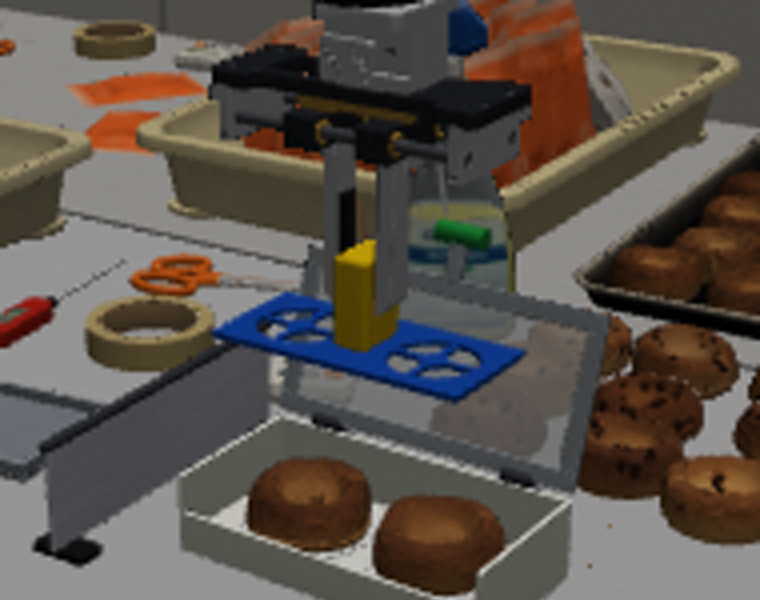

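View pics/top_8.png

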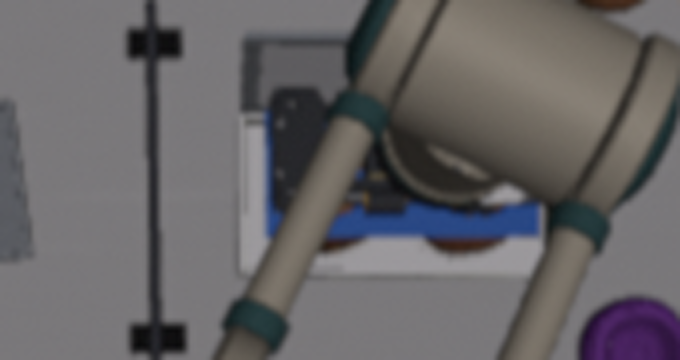

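Call:
{"op": "servo_tool", "data": {"moves": [[[3,-8,10,0,0,0,15],[0,0,15,0,0,0,15],[0,0,15,0,0,0,15],[0,0,15,0,0,0,15],[0,0,10,0,0,0,15],[0,0,5,0,0,0,15],[0,0,0,0,0,0,15],[0,0,0,0,0,0,15]]]}}

```text
time_s: 17.45
tcp_pos: [0.5204, -0.2095, 0.1008]
ee_rot: [0.029, 3.141, -0.001]
contact_force: [0.3, 0.2, -0.5]
grip_width: 0.0237
```

```bash
python3 - <<'E'
from h import *
for n,b in (("scene",(150,270,240,380)),("top",(190,280,270,380))):
    im=bot.capture(n)[b[0]:b[1],b[2]:b[3]]
    cv2.imwrite(f"pics/{n}_9.png",cv2.resize(im[:,:,::-1],None,fx=5,fy=5,interpolation=cv2.INTER_CUBIC))
o=bot.observe();print(o['tcp_pos'],o['ee_rot'],o['contact_force'],o['grip_width'])
E
```

```text
[ 0.52059534 -0.2095826   0.10114829] [ 2.94155548e-02  3.14009204e+00 -1.01713022e-03] [-0.98142843  0.10197617 -1.57416016] 0.02408373963548522
```

View pics/scene_9.png

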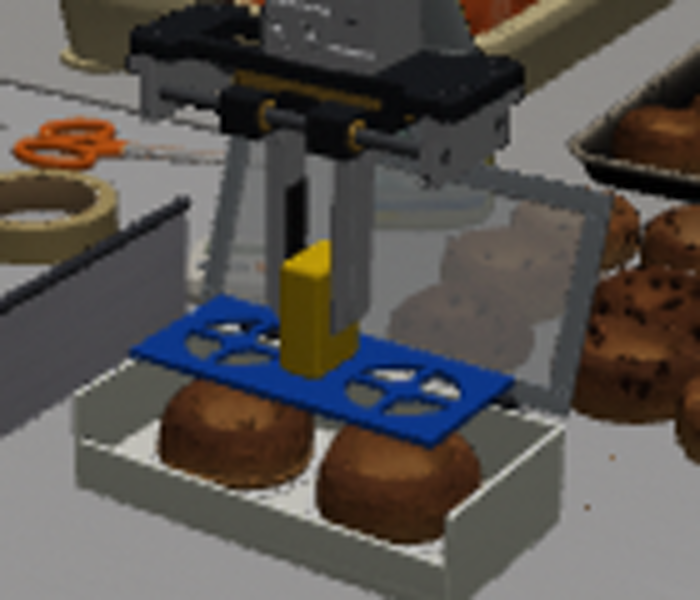

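View pics/top_9.png

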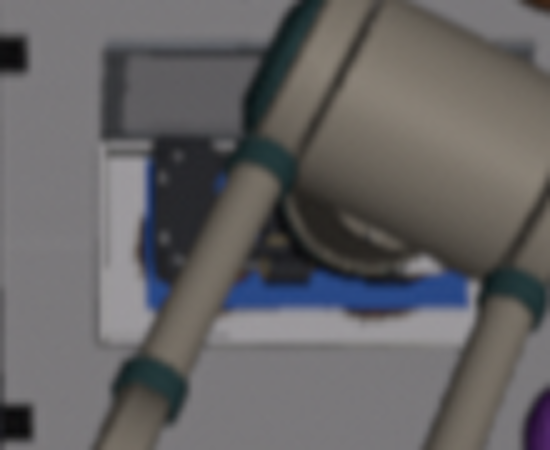

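```bash
python3 - <<'E'
from h import *
from scipy.optimize import least_squares
np.set_printoptions(precision=4,suppress=True)
S=lambda u,v:("scene",[150+(v+.5)/5-.5,240+(u+.5)/5-.5])
T=lambda u,v:("top",[190+(v+.5)/5-.5,270+(u+.5)/5-.5])
ob=[(S(131,350),(-.04,.086)),(S(221,294),(.04,.086)),(S(515,379),(.04,-.086)),(S(435,439),(-.04,-.086)),(T(148,308),(-.04,.086)),(T(467,305),(-.04,-.086))]
# 6 dof pose fit of plate top, prior free z
def res(p,lev=True):
    M=R.from_euler('zxy',[p[3],p[4],p[5]]).as_matrix()
    return np.array([np.array(proj(n,p[:3]+M@[a,b,0]))-px for (n,px),(a,b) in ob]).ravel()
s=least_squares(lambda p:np.r_[res(p),p[4:]*30],[.52,-.2095,.0785,-.02,0,0]);print(s.x,res(s.x).round(1))
s=least_squares(lambda p:np.r_[res(p),p[4:]*1000,(p[2]-.0785)*3000],[.52,-.2095,.0785,-.02,0,0]);print(s.x,res(s.x).round(1))
E
```

```text
[ 0.5235 -0.21    0.0767 -0.0114  0.0005  0.007 ] [-0.1 -0.3  0.1 -0.2 -0.3  0.2  0.4 -0.3 -0.3 -0.2 -0.1  0.6]
[ 0.5225 -0.2105  0.0784 -0.014   0.      0.    ] [-0.5 -0.4 -0.4 -0.1 -0.8  0.2  0.1 -0.3 -0.1  0.   0.3  0.9]
```

Call:
{"op": "servo_tool", "data": {"moves": [[[2,1.5,3,0,0,0,15],[0,0,4,0,0,0,15],[0,0,4,0,0,0,15],[0,0,2,0,0,0,15],[0,0,0,0,0,0,15],[0,0,0,0,0,0,15],[0,0,0,0,0,0,15],[0,0,0,0,0,0,15]]]}}

```text
time_s: 18.35
tcp_pos: [0.5182, -0.2078, 0.0876]
ee_rot: [0.029, 3.141, -0.0]
contact_force: [-0.5, -0.6, -0.7]
grip_width: 0.024
```

```bash
python3 - <<'E'
from h import *
for n,b in (("scene",(150,270,240,380)),("top",(190,280,270,380))):
    im=bot.capture(n)[b[0]:b[1],b[2]:b[3]]
    cv2.imwrite(f"pics/{n}_10.png",cv2.resize(im[:,:,::-1],None,fx=5,fy=5,interpolation=cv2.INTER_CUBIC))
o=bot.observe();print(o['tcp_pos'],o['ee_rot'],o['contact_force'],o['grip_width'])
E
```

```text
[ 0.51820302 -0.20780076  0.08758201] [ 2.95501784e-02  3.14112699e+00 -8.02493003e-05] [ 0.41391964  0.06697476 -1.58822314] 0.023728048224045277
```

View pics/scene_10.png

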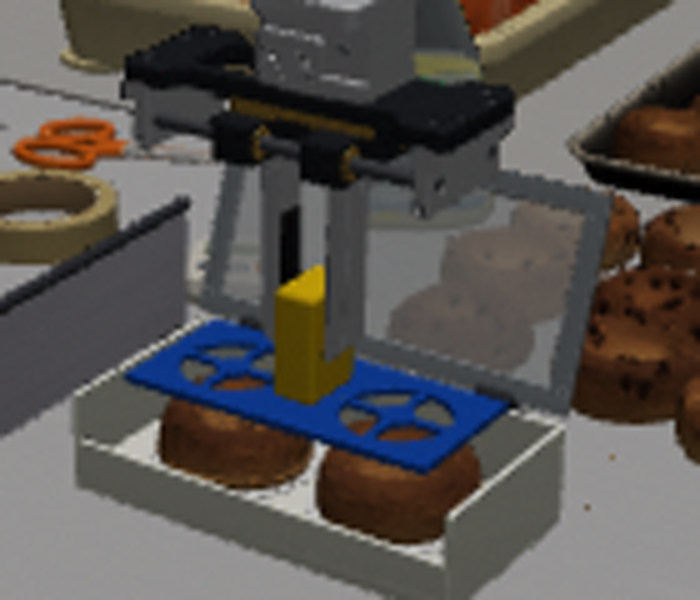

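View pics/top_10.png

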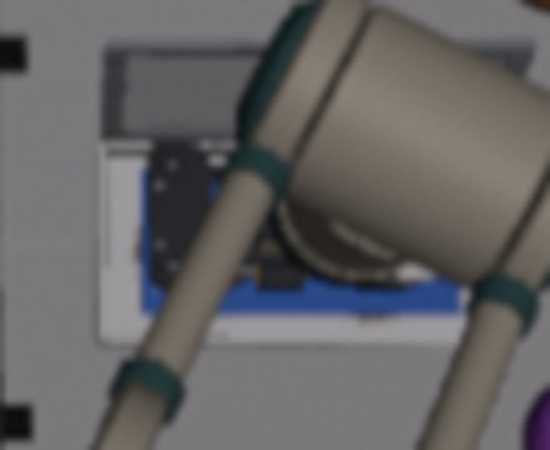

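```bash
python3 - <<'E'
from h import *
from scipy.optimize import least_squares
np.set_printoptions(precision=4,suppress=True)
S=lambda u,v:("scene",[150+(v+.5)/5-.5,240+(u+.5)/5-.5])
T=lambda u,v:("top",[190+(v+.5)/5-.5,270+(u+.5)/5-.5])
ob=[(S(126,374),(-.04,.086)),(S(216,320),(.04,.086)),(S(511,404),(.04,-.086)),(S(432,466),(-.04,-.086)),(T(143,313),(-.04,.086)),(T(462,312),(-.04,-.086))]
def res(p):
    M=R.from_euler('zxy',p[3:]).as_matrix()
    return np.array([np.array(proj(n,p[:3]+M@[a,b,0]))-px for (n,px),(a,b) in ob]).ravel()
s=least_squares(lambda p:np.r_[res(p),p[4:]*30],[.52,-.2095,.065,-.02,0,0]);print(s.x,res(s.x).round(1))
for n in("scene","top"):
    for t in ["stencil","cakes_top","cover_handle"]:
        print(n,t,[(round(d['p'],2),[round(float(v),1) for v in d['centre']]) for d in bot.pinpoint(n,t)[:2]])
print(proj("scene",[.519,-.2085,.061]),proj("top",[.519,-.2085,.061]))
E
```

```text
[ 0.5212 -0.209   0.0636 -0.0101 -0.0011  0.0107] [ 0.1 -0.1 -0.1  0.  -0.2 -0.1  0.3 -0.7 -0.1  0.3 -0.4  0.5]
scene stencil [(0.74, [232.6, 302.4]), (0.17, [232.7, 299.8])]
scene cakes_top [(0.63, [234.3, 302.7])]
scene cover_handle []
top stencil [(0.89, [237.5, 331.1])]
top cakes_top []
top cover_handle []
[np.float64(228.53565306201577), np.float64(302.0304345764422)] [np.float64(237.91391753463526), np.float64(329.84337918680905)]
```

Call:
{"op": "servo_tool", "data": {"moves": [[[0,0,0,0,0,0,15],[0,0,0,0,0,0,15],[0,0,0,0,0,0,15]]]}}

```text
time_s: 19.05
tcp_pos: [0.5181, -0.2078, 0.0874]
ee_rot: [0.03, 3.141, 0.0]
contact_force: [-0.1, -1.0, -0.4]
grip_width: 0.0237
```

```bash
python3 - <<'E'
from plant import bot
o=bot.observe();print(o['tcp_pos'],o['contact_force'],o['grip_width']); print(bot.finish_job())
E
```

```text
[ 0.5180797  -0.20776173  0.08744161] [-0.13005028 -1.01474503 -0.40693814] 0.023723700544943712
the job is handed in; nothing more can be done
None
```

I handed the job in at about 19 s, with the stencil held still above the two cakes. No verdict was reported.

**What I did:**
- **Cover:** I swung it open by the green handle until the force showed it was on its stop.
- **Stencil:** I gripped it by the yellow block, lifted it out of the tray and carried it over the screen. Its underside was about 143 mm up, against the screen's 85 mm top edge. I then lowered it over the cakes.

**Last checks:**
- **Cover angle:** a fit to both pictures gave 1.91 rad; the scene camera alone gave 1.96. I made this check just after releasing the handle and did not repeat it at the end.
- **Stencil position:** the final fit put it about 2 mm from the station centre, about 13.6 mm above the cake tops. It was about 0.01 rad off in both alignment and level.
- **Grip and contact:** the fingers stood at 23.7 mm on the 24 mm block. Contact forces were only about 1 N, so nothing suggested the stencil was touching anything.

**Disagreements:**
- At the stop the gripper was about 7 mm further back in x than the handle looked in the pictures. I think the handle slipped slightly in the fingers against the stop.
- The scene camera's network put the stencil about 4 pixels lower than expected. The corner fit and the arm's own height reading agreed with each other, so I went with those.
- I did not measure the cakes, timer, tape roll or thermometer again at the end. The arm never came close to the timer, tape or thermometer, and nothing looked moved in the pictures.

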